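# Hook a dropped flask ring out from behind a wire guard

## Task

The heavy flask ring has dropped behind the fixed wire guard. Take the telescopic hooked rod by its handle, reach in under the guard through its open front, lower the hook into the ring's opening and draw the ring out over the low sill until it lies flat on the worktop, wholly clear of the guard and its sill. Then unhook the rod and set it down upright on the worktop beside the ring, clear of ring and guard; do not touch the ring with the gripper or arm, do not strike the guard hard, and leave the timer and the slide box where they are.

Things in the scene. Friction and masses are not known exactly. Their poses are not given: they have to be found in the camera images.
- wire_guard: Low fixed cage of steel bars, 200 deep (x), 240 wide (y), 104 high. Origin: middle of its footprint on the worktop; +x points from the open front in to the back, z up. Roof bars 6 thick, 30 apart, at height 100; bars at sides and back. The front (x = -100) is open between corner posts at y = +-120, up to a bar with its underside at 96; a sill runs along its foot.
- flask_ring: Plain dark steel ring (flask weight), outer diameter 100, hole 64, thickness 16, about 0.25 kg, lying flat under the guard. Origin: centre of its underside, z is the ring's axis.
- hook_rod: Telescopic hooked rod, about 0.2 kg, standing on the flat underside of its grey handle: 80 long (x), 18 wide (y), 36 high (z), gripped across its width. Origin: centre of the handle's underside; +x points along the rod to the hook, z up. From the handle a fixed tube 13 thick (collar 15) runs to x = 100 at height 29; out of it comes the steel shaft, 8 thick, with the hook.
- hook_tip (a point): Lowest point of the hook, a right-angle bend of the 8 mm shaft straight down to 1 above the plane of the handle's underside. The shaft slides in the tube with light friction (about 1 N), so pulling or pushing on the hook changes its reach: x = 165 (in) to a firm stop at x = 200 (out) from the handle's centre. It starts anywhere between and stays where left.
- timer: White bench timer, 58 x 72 x 18, loose, near the front edge of the worktop; bystander. Origin: centre of its underside.
- slide_box: Green slide box, 36 x 100 x 72 high, loose, further back; bystander. Origin: about the centre of its underside.
- sill (a point): Crest of the guard's sill at the middle of its open front, 5 above the worktop, at x = -100 in the guard's frame. The sill is a fixed ridge along y, ramped about 20 degrees on both sides, 30 wide in all (x = -115 to -85); the ring slides over it when pulled.
Mind the look-alikes: they are no part of the job. Of the things that look like the hook_rod, the larger one is meant.

How it is judged:
By the outcome, as a careful person would: the job done as asked, in the order asked, and still so for the second after the job is handed in, with the robot touching nothing.
It also fails if it takes over 51 s, if anything falls off the work surface, if the arm or the gripper's body presses on something with over 40 N, if the wrist force passes 120 N, or if a joint passes its speed limit or range.

## Robot

A 6-joint arm with a two-finger parallel gripper is mounted at the origin on a cart in front of the work surface, level with it; the furniture and walls round the work are solid. World frame = base frame: x ahead of the robot, y to its left, z up, the work surface at z = 0. Lengths are in m, angles in rad, forces in N, time in s.
With the tool pointing down it reaches from about 0.325 to 0.75 m from the base axis. Payload 7.6 kg.
Tool frame: the origin (TCP) lies midway between the tips of the shut fingers; the grasp point (between the pads) lies 19 mm behind it; z points along the fingers, y is the direction in which the jaws open and shut (so a half turn about z gives the same grasp; the last joint's range is limited). The gripper opens to 85 mm and grips with 20 to 120 N. Pads are 22 mm wide; open, the fingers measure 114 mm over their backs; the gripper's body (76 mm by 85 mm) begins 54 mm behind the grasp point. The pads swing forward as they close: fully open they stand 13 mm farther back than shut.
Start: joints at [-1.207, 0.052, 1.401, -0, 1.689, -0.07], TCP at [0.221, -0.476, 0.231] pointing down, gripper open.
Joint ranges: [-2.9, 2.9], [-0.91, 2.17], [0.12, 2.37], [-1.06, 4.2], [0.26, 2.73], [-2.93, 2.93]. Speed limits (rad/s): [2.57, 2.57, 3.01, 3.14, 3.14, 3.14].

## Interface

Orientations are given as a unit quaternion [x, y, z, w].
In Python, from cell import telemetry, imaging, order gives the robot as it stands.
- The arm moves only by the tool apply_moves, never from a script. Its argument "rows" is one flat list of numbers, 5 for each row, row after row: the opening, from 0 (shut) to 1 (fully open), then the shift along the tool's x, y, z in m, then the turn about the tool's z in rad. A call has 1 to 8 rows; each row is the pose to reach, as a shift and turn from the pose measured when the call began, along the tool's axes at that moment; what a row does not reach only later rows make up. A row lasts 1/12 s, in which the tool goes at most 41.7 mm and 7.16 degrees, less where a joint would pass 70% of its speed; a pose out of reach is approached as far as the arm can. A call with a gripper value outside its range is refused whole. The fingers move at their own pace and stop on an object; "squeeze" is the grip in N (left out, the last holds). Time passes only in rows, so rows that repeat a pose let the fingers close. It gives the time, the measured TCP pose, the force and the opening at its end, in the units of the state.
- telemetry.sense(): the state, without advancing time (a new reading comes with each control period).
- imaging.grab_frame(name): name is "scene" or "top" or "wrist"; returns a dict with "image" (420x560x3 uint8, blue, green, red), "intrinsics" (3x3 intrinsics, pixels), "rvec" (rotation vector, rad) and "tvec" (3), from world to camera coordinates, as OpenCV has them; the wrist camera has in their place "mount" (4x4, takes a point from camera to tool coordinates, whose origin is the TCP and whose axes are the flange's). Camera axes: x right, y down, z forward; pixel columns grow to the right and rows downward; lengths in m; the calibration is good to about 2 mm. A picture is of the moment at which its call begins: read the wrist's pose just before it. There is no depth.
- order.finish_job(): hands the job in, once; it reports no verdict.
The state is a dict: "time_s": time; "q": joint angles; "joint_vel": joint speeds; "joint_efforts": joint torques, N m; "ee_pos": TCP position; "orientation": TCP orientation; "wrist_force": force on the tool from outside, world axes, zero at the start; "moment": the same for the moment, N m; "gripper_width": finger opening in m.
Only numpy, scipy, OpenCV 4.12 (cv2) and the standard library are available. Lean on these libraries where they do the work, as an engineer would, in place of code of your own. Each camera call takes 0.05 s, during which the arm holds its last target.

## Working session

There is one attempt and no reset: what is moved stays moved. The work goes in short steps, Python scripts to look and compute and a tool call to move; the robot and the scene stay as the last step left them, time stands still between calls to the robot, and variables do not carry over. Pictures are saved under pics/ and viewed, and the job is handed in when it is done.

Besides the shell and the picture viewer there is one more tool, called by a JSON object that holds its "name" and its "arguments". apply_moves: Moves the arm, as the interface text tells. Its arguments: {"type":"object","properties":{"rows":{"type":"array"},"squeeze":{"type":"number"}},"required":["rows"]}

```bash
mkdir -p pics; ls
python3 - <<'E'
from cell import telemetry, imaging, order
import cv2
print(telemetry.sense())
for n in ("scene","top","wrist"):
    f=imaging.grab_frame(n); cv2.imwrite(f"pics/{n}0.png",f["image"])
    print(n,{k:v for k,v in f.items() if k!="image"})
E
```

```text
pics
{'time_s': 0.0, 'q': array([-1.20734486e+00,  5.28776416e-02,  1.40174026e+00,  2.89930699e-05,
        1.68859721e+00, -7.03046379e-02]), 'joint_vel': array([ 0.00081062,  0.00052333, -0.00099247,  0.00070747, -0.0005434 ,
        0.00077123]), 'joint_efforts': array([-2.01779258e-03, -3.81677163e+01, -3.60186911e+01, -6.63420883e-05,
        6.28831549e-03, -1.26550188e-05]), 'ee_pos': array([ 0.22056603, -0.47608566,  0.23044319]), 'orientation': array([ 9.76573308e-01,  2.15183446e-01, -1.04235745e-04, -8.04629822e-04]), 'wrist_force': array([ 0.01231255, -0.40270678,  0.92788107]), 'moment': array([-0.00845384,  0.00131524, -0.05463965]), 'gripper_width': 0.08526088773047028}
scene {'intrinsics': array([[380.43399334,   0.        , 281.13018123],
       [  0.        , 380.43399334, 211.35707251],
       [  0.        ,   0.        ,   1.        ]]), 'rvec': array([ 0.68378813, -2.68341673,  1.05261345]), 'tvec': array([0.52803664, 0.13054834, 0.84682937])}
top {'intrinsics': array([[425.60713596,   0.        , 275.8644157 ],
       [  0.        , 425.60713596, 207.11081352],
       [  0.        ,   0.        ,   1.        ]]), 'rvec': array([ 2.14784717, -2.16091643,  0.06661768]), 'tvec': array([0.15201011, 0.54747548, 0.83796845])}
wrist {'intrinsics': array([[315.28723143,   0.        , 279.88556413],
       [  0.        , 315.28723143, 207.07547891],
       [  0.        ,   0.        ,   1.        ]]), 'mount': array([[-8.34729395e-04, -9.61645892e-01, -2.74292692e-01,
         6.96227459e-02],
       [ 9.99998249e-01, -1.26208421e-03,  1.38155401e-03,
         1.16427546e-03],
       [-1.67474621e-03, -2.74291059e-01,  9.61645262e-01,
        -1.42448763e-01],
       [ 0.00000000e+00,  0.00000000e+00,  0.00000000e+00,
         1.00000000e+00]])}
```

View pics/scene0.png

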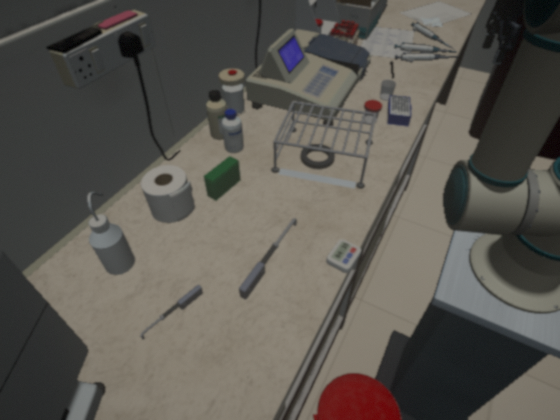

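View pics/top0.png

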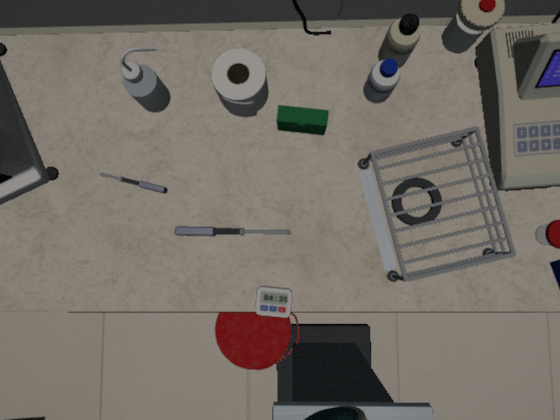

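View pics/wrist0.png

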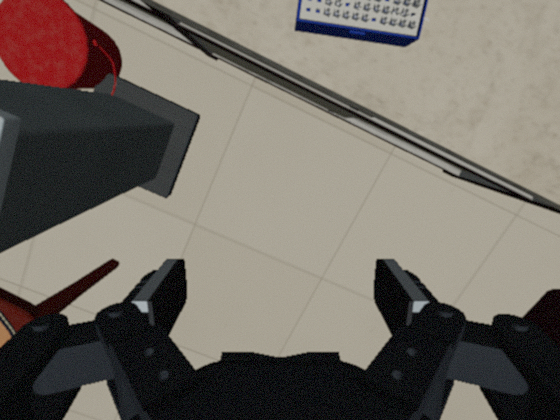

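The scene and top pictures show two hooked rods. The larger has its handle at about (195,231) and hook at (290,232) in top; the smaller runs from (100,175) to (167,190). The larger one is meant. The guard's sill runs from about (365,165) to (395,275), and the ring is at (416,201). I'll enlarge these crops to confirm.

```bash
cat > h.py <<'E'
import numpy as np, cv2
from cell import telemetry, imaging
def cam(f):
    R=cv2.Rodrigues(f["rvec"])[0]; return f["intrinsics"],R,f["tvec"]
def ray(f,uv,z,pose=None):
    K=f["intrinsics"]; d=np.linalg.inv(K)@np.array([uv[0],uv[1],1.])
    if "mount" in f:
        from scipy.spatial.transform import Rotation as Ro
        M=f["mount"]; Rt=Ro.from_quat(pose["orientation"]).as_matrix()
        o=Rt@M[:3,3]+pose["ee_pos"]; d=Rt@M[:3,:3]@d
    else:
        _,R,t=cam(f); o=-R.T@t; d=R.T@d
    return o+d*(z-o[2])/d[2]
def proj(f,P):
    return cv2.projectPoints(np.array([P],float),f["rvec"],f["tvec"],f["intrinsics"],None)[0].ravel()
E
python3 - <<'E'
from h import *
f=imaging.grab_frame("top"); im=f["image"]
a=cv2.resize(im[150:260,80:310],None,fx=3.4,fy=3.4,interpolation=3); cv2.imwrite("pics/c1.png",a)
a=cv2.resize(im[120:290,340:520],None,fx=3.5,fy=3.5,interpolation=3); cv2.imwrite("pics/c2.png",a)
for n,uv,z in [("h back",(175,231),.036),("h front",(214,231),.036),("hook",(290,232),.029),("post L",(364,163),.1),("postR",(393,276),.1),("ring",(416,201),.016),("timer",(275,302),.018),("box",(302,120),.072)]:
    print(n,ray(f,uv,z).round(4))
E
```

```text
h back [0.5007 0.3534 0.036 ]
h front [0.5002 0.2738 0.036 ]
hook [0.4976 0.1203 0.029 ]
post L [ 0.6233 -0.0196  0.1   ]
postR [ 0.4135 -0.0671  0.1   ]
ring [ 0.56   -0.1381  0.016 ]
timer [0.3568 0.1517 0.018 ]
box [0.7164 0.0948 0.072 ]
```

View pics/c1.png

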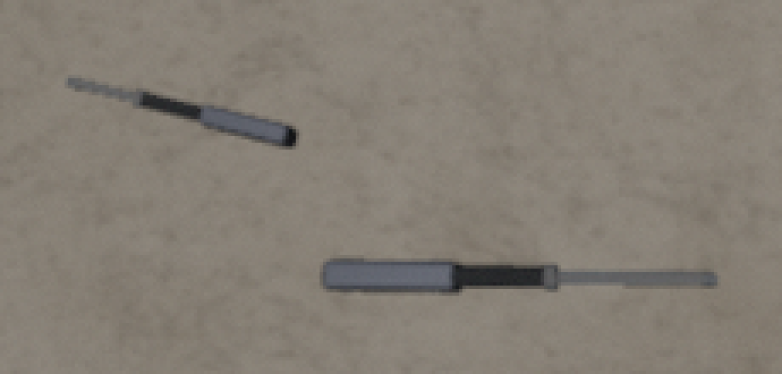

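View pics/c2.png

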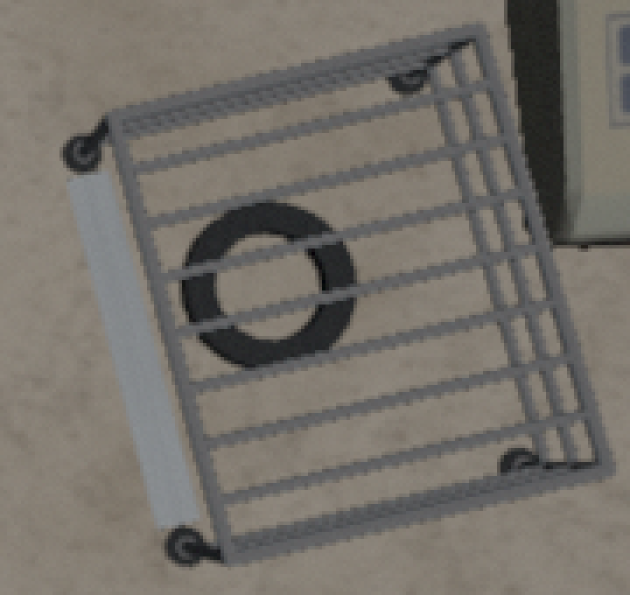

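Run:
```python
from h import *
f=imaging.grab_frame("top"); s=imaging.grab_frame("scene")
g=lambda u,v,x0,y0,k,z: ray(f,(x0+u/k,y0+v/k),z)
A=g(83,153,340,120,3.5,0.004);B=g(185,547,340,120,3.5,0.004)
C=g(408,80,340,120,3.5,0.004);D=g(520,463,340,120,3.5,0.004)
print("feet",A,B,C,D,"w",np.linalg.norm(A-B),"d",np.linalg.norm(A-C),np.linalg.norm(B-D))
for p in[(115,118),(228,557),(483,35),(610,470)]: print("roof",g(*p,340,120,3.5,.104))
r=g(269.5,286,340,120,3.5,.016);print("ring",r)
print("outer d",np.linalg.norm(g(183,286,340,120,3.5,.012)-g(356,286,340,120,3.5,.012)))
h0=g(325,274.5,80,150,3.4,.036);h1=g(457,276,80,150,3.4,.036);t=g(716,280,80,150,3.4,.033)
print("handle",h0,h1,"tip",t, "len",np.linalg.norm(h0-h1),"reach",np.linalg.norm(t-(h0+h1)/2)-.004)
y=np.arctan2(*(t-(h0+h1)/2)[[1,0]]);print("yaw",y)
fx=((C-A)+(D-B))/2; print("guard yaw",np.arctan2(fx[1],fx[0]),"AB normal",np.arctan2(*( (A-B)[[0,1]]*[-1,1])[[0,1]]), "center",(A+B+C+D)/4)
for n,P in [("h",(h0+h1)/2),("t",t),("ring",r),("A",A),("B",B)]: print(n,proj(s,P))
im=s["image"]; cv2.imwrite("pics/s1.png",cv2.resize(im[90:300,220:400],None,fx=2.8,fy=2.8,interpolation=3))
```

```text
feet [ 0.64113483 -0.03569294  0.004     ] [ 0.40685209 -0.08922181  0.004     ] [ 0.68327298 -0.23013188  0.004     ] [ 0.45488173 -0.28421059  0.004     ] w 0.24032007344078132 d 0.19895257173861014 0.20081700608750744
roof [ 0.63995213 -0.03581136  0.104     ]
roof [ 0.40811487 -0.08778192  0.104     ]
roof [ 0.68246034 -0.23135142  0.104     ]
roof [ 0.45212708 -0.2843731   0.104     ]
ring [ 0.55853999 -0.1400621   0.016     ]
outer d 0.10053730280086184
handle [0.50118125 0.35220675 0.036     ] [0.49982859 0.27298056 0.036     ] tip [0.49669177 0.11908839 0.033     ] len 0.07923774187148445 reach 0.18956608768458255
yaw -1.5904994607469845
guard yaw -1.3432665670508444 AB normal -1.346172254556614 center [ 0.54653541 -0.15981431  0.004     ]
h [251.99008721 274.17042953]
t [295.6807423  215.61145643]
ring [317.26305029 153.64831019]
A [274.74711643 168.63036286]
B [360.00795449 184.50922612]
```

View pics/s1.png

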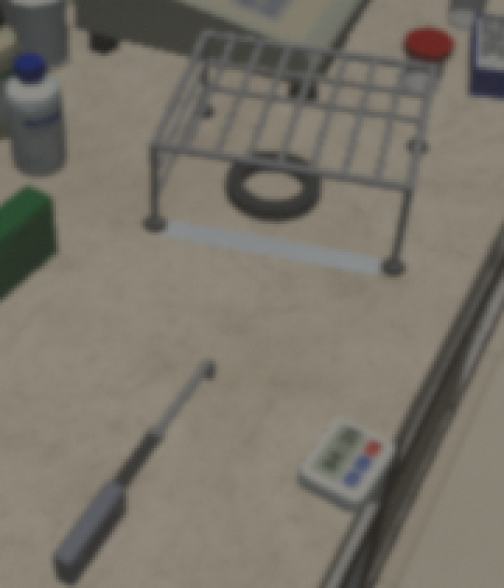

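The points agree with the known sizes: guard 240 x 200, ring 100 mm, handle 79 mm. The rod's reach is about 190 mm. I'll move over the handle first.

```bash
cat >> h.py <<'E'
from scipy.spatial.transform import Rotation as Ro
GC=np.array([0.5465,-0.160]); GY=-1.3445
EX=np.array([np.cos(GY),np.sin(GY)]); EY=np.array([-EX[1],EX[0]])
def g2w(x,y): return GC+x*EX+y*EY
def w2g(p): d=np.array(p[:2])-GC; return np.array([d@EX,d@EY])
def togo(xyz,yaw):
    s=telemetry.sense(); R=Ro.from_quat(s["orientation"]).as_matrix()
    sh=R.T@(np.array(xyz)-s["ee_pos"]); cur=np.arctan2(R[1,0],R[0,0])
    turn=-((yaw-cur+np.pi)%(2*np.pi)-np.pi)
    print("t",round(s["time_s"],2),"ee",s["ee_pos"].round(4),"yaw",round(cur,4),"tilt",R[:,2].round(4),"q",s["q"].round(2),"w",round(s["gripper_width"],4),"F",s["wrist_force"].round(2))
    print("shift",sh.round(4),"turn",round(turn,4))
E
python3 -c "
from h import *
togo([.5005,.3126,.23],1.551)"
```

```text
t 0.3 ee [ 0.2206 -0.4763  0.231 ] yaw 0.4338 tilt [-2.e-04  4.e-04 -1.e+00] q [-1.21  0.05  1.4  -0.    1.69 -0.07] w 0.0853 F [0.52 0.18 0.18]
shift [ 0.5855 -0.5982  0.0013] turn -1.1172
```

{"name": "apply_moves", "arguments": {"rows": [1, 0.585, -0.598, 0, -1.117, 1, 0.585, -0.598, 0, -1.117, 1, 0.585, -0.598, 0, -1.117, 1, 0.585, -0.598, 0, -1.117, 1, 0.585, -0.598, 0, -1.117, 1, 0.585, -0.598, 0, -1.117, 1, 0.585, -0.598, 0, -1.117, 1, 0.585, -0.598, 0, -1.117]}}

```text
time_s: 0.97
ee_pos: [0.3321, -0.1603, 0.2315]
orientation: [0.752, 0.659, 0.0, 0.0]
wrist_force: [0.4, 0.5, 0.3]
gripper_width: 0.0854
```

```bash
python3 -c "
from h import *
togo([.5005,.3126,.23],1.551)"
```

```text
t 0.97 ee [ 0.3321 -0.1603  0.2315] yaw 1.4393 tilt [ 7.e-04 -0.e+00 -1.e+00] q [-0.55 -0.41  1.81  0.    1.75 -0.42] w 0.0854 F [0.36 0.53 0.27]
shift [0.4909 0.105  0.0016] turn -0.1117
```

{"name": "apply_moves", "arguments": {"rows": [1, 0.491, 0.105, 0, -0.112, 1, 0.491, 0.105, 0, -0.112, 1, 0.491, 0.105, 0, -0.112, 1, 0.491, 0.105, 0, -0.112, 1, 0.491, 0.105, 0, -0.112, 1, 0.491, 0.105, 0, -0.112, 1, 0.491, 0.105, 0, -0.112, 1, 0.491, 0.105, 0, -0.112]}}

```text
time_s: 1.63
ee_pos: [0.4436, 0.1543, 0.2316]
orientation: [0.714, 0.7, 0.0, 0.0]
wrist_force: [0.4, -0.4, 0.2]
gripper_width: 0.0854
```

```bash
python3 -c "
from h import *
togo([.5005,.3126,.15],1.551)"
```

```text
t 1.63 ee [0.4436 0.1543 0.2316] yaw 1.5519 tilt [ 0.0013 -0.     -1.    ] q [ 0.26 -0.11  1.56 -0.    1.69  0.28] w 0.0854 F [ 0.39 -0.44  0.22]
shift [0.1594 0.0537 0.0817] turn 0.0009
```

{"name": "apply_moves", "arguments": {"rows": [1, 0.159, 0.054, 0.08, 0, 1, 0.159, 0.054, 0.08, 0, 1, 0.159, 0.054, 0.08, 0, 1, 0.159, 0.054, 0.08, 0, 1, 0.159, 0.054, 0.08, 0, 1, 0.159, 0.054, 0.08, 0, 1, 0.159, 0.054, 0.08, 0]}}

```text
time_s: 2.22
ee_pos: [0.5003, 0.3127, 0.1503]
orientation: [0.713, 0.701, -0.001, 0.0]
wrist_force: [0.4, -0.4, 0.6]
gripper_width: 0.0853
```

Run:
```python
from h import *
togo([.5005,.3126,.09],1.551)
p=telemetry.sense(); f=imaging.grab_frame("wrist"); cv2.imwrite("pics/w1.png",f["image"])
```

```text
t 2.22 ee [0.5003 0.3127 0.1503] yaw 1.5534 tilt [-9.0e-04 -1.4e-03 -1.0e+00] q [ 0.5   0.27  1.32 -0.    1.55  0.51] w 0.0853 F [ 0.42 -0.41  0.56]
shift [-0.      0.0003  0.0603] turn 0.0024
```

View pics/w1.png

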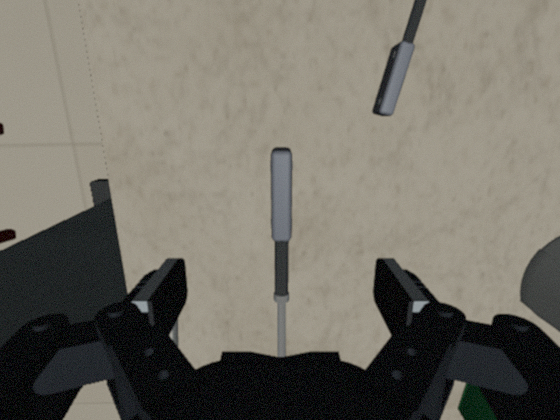

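The wrist picture shows the handle running straight from (281,150) to (282,240) between the fingers. I'll measure it again from these pixels.

Run:
```python
from h import *
p=telemetry.sense(); f=imaging.grab_frame("wrist")
for uv in [(281.5,150),(282,240),(281.5,295),(282,355)]: print(ray(f,uv,.034,p).round(4))
togo([.5005,.3126,.007],1.551)
```

```text
[0.5036 0.3544 0.034 ]
[0.5026 0.2756 0.034 ]
[0.5012 0.2206 0.034 ]
[0.5005 0.1533 0.034 ]
t 2.32 ee [0.5009 0.3117 0.1523] yaw 1.5514 tilt [ 2.1e-03  1.0e-04 -1.0e+00] q [ 0.49  0.27  1.32 -0.    1.55  0.51] w 0.085 F [-1.27  0.23 -0.19]
shift [ 0.0009 -0.0007  0.1453] turn 0.0004
```

{"name": "apply_moves", "arguments": {"rows": [1, 0.001, 0.001, 0.04, 0, 1, 0.001, 0.001, 0.08, 0, 1, 0.001, 0.001, 0.115, 0, 1, 0.001, 0.001, 0.13, 0, 1, 0.001, 0.001, 0.14, 0, 1, 0.001, 0.001, 0.143, 0, 1, 0.001, 0.001, 0.143, 0]}}

```text
time_s: 2.9
ee_pos: [0.5029, 0.3124, 0.0104]
orientation: [0.714, 0.7, 0.001, 0.001]
wrist_force: [0.1, 0.2, 1.1]
gripper_width: 0.0852
```

{"name": "apply_moves", "arguments": {"rows": [0, 0, 0, 0, 0, 0, 0, 0, 0, 0, 0, 0, 0, 0, 0, 0, 0, 0, 0, 0, 0, 0, 0, 0, 0, 0, 0, 0, 0, 0, 0, 0, 0, 0, 0, 0, 0, 0, 0, 0], "squeeze": 80}}

```text
time_s: 3.57
ee_pos: [0.5033, 0.3127, 0.0111]
orientation: [0.714, 0.7, 0.002, 0.001]
wrist_force: [-0.6, -0.7, 3.1]
gripper_width: 0.0167
```

Run:
```python
from h import *
for i in range(4):togo([.5005,.3126,.05],1.551)
p=telemetry.sense(); f=imaging.grab_frame("wrist"); cv2.imwrite("pics/w2.png",f["image"])
```

```text
t 3.57 ee [0.5033 0.3127 0.0111] yaw 1.5507 tilt [ 0.0044  0.0014 -1.    ] q [ 0.49  0.41  1.43 -0.    1.29  0.51] w 0.0167 F [-0.58 -0.7   3.09]
shift [-0.0001 -0.0026 -0.0389] turn -0.0003
t 3.57 ee [0.5033 0.3127 0.0111] yaw 1.5507 tilt [ 0.0044  0.0014 -1.    ] q [ 0.49  0.41  1.43 -0.    1.29  0.51] w 0.0167 F [-0.58 -0.7   3.09]
shift [-0.0001 -0.0026 -0.0389] turn -0.0003
t 3.57 ee [0.5033 0.3127 0.0111] yaw 1.5507 tilt [ 0.0044  0.0014 -1.    ] q [ 0.49  0.41  1.43 -0.    1.29  0.51] w 0.0167 F [-0.58 -0.7   3.09]
shift [-0.0001 -0.0026 -0.0389] turn -0.0003
t 3.57 ee [0.5033 0.3127 0.0111] yaw 1.5507 tilt [ 0.0044  0.0014 -1.    ] q [ 0.49  0.41  1.43 -0.    1.29  0.51] w 0.0167 F [-0.58 -0.7   3.09]
shift [-0.0001 -0.0026 -0.0389] turn -0.0003
```

View pics/w2.png

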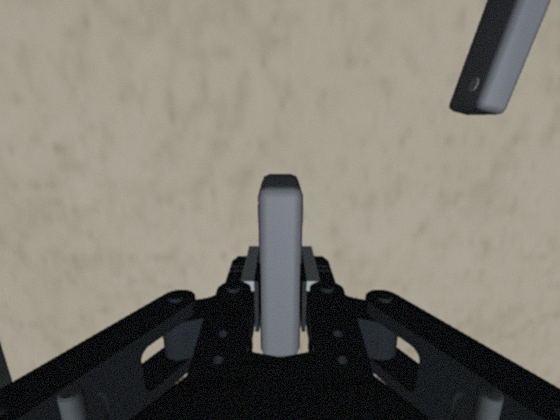

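The handle is gripped at mid-length, with width 16.7 mm and the handle centred at (280,270). Next I lift and line up in front of the guard.

{"name": "apply_moves", "arguments": {"rows": [0, 0, 0, -0.01, 0, 0, 0, 0, -0.02, 0, 0, 0, 0, -0.03, 0, 0, 0, 0, -0.04, 0, 0, 0, 0, -0.04, 0, 0, 0, 0, -0.04, 0]}}

```text
time_s: 4.12
ee_pos: [0.5035, 0.3129, 0.0521]
orientation: [0.714, 0.7, 0.003, 0.001]
wrist_force: [-0.6, -0.3, -2.5]
gripper_width: 0.0166
```

Run:
```python
from h import *
togo([*g2w(-.33,.016),.051],np.pi+GY); print(g2w(-.33,.016))
```

```text
t 4.12 ee [0.5035 0.3129 0.0521] yaw 1.5507 tilt [ 0.006   0.0023 -1.    ] q [ 0.49  0.36  1.41 -0.    1.36  0.51] w 0.0166 F [-0.58 -0.29 -2.53]
shift [-0.148  -0.0125  0.0007] turn -0.2464
[0.48805002 0.16517626]
```

{"name": "apply_moves", "arguments": {"rows": [0, -0.03, -0.002, 0, -0.06, 0, -0.06, -0.005, 0, -0.12, 0, -0.09, -0.008, 0, -0.18, 0, -0.12, -0.01, 0, -0.246, 0, -0.14, -0.012, 0, -0.246, 0, -0.148, -0.0125, 0, -0.246, 0, -0.148, -0.0125, 0, -0.246]}}

```text
time_s: 4.7
ee_pos: [0.4877, 0.1637, 0.0512]
orientation: [0.624, 0.781, 0.002, 0.001]
wrist_force: [1.2, 0.9, -2.1]
gripper_width: 0.0162
```

Run:
```python
from h import *
togo([*g2w(-.2165,.016),.051],np.pi+GY)
f=imaging.grab_frame("top"); s=imaging.grab_frame("scene")
cv2.imwrite("pics/t3.png",cv2.resize(f["image"][130:290,230:500],None,fx=2.9,fy=2.9,interpolation=3))
cv2.imwrite("pics/s3.png",cv2.resize(s["image"][90:300,220:400],None,fx=2.8,fy=2.8,interpolation=3))
```

```text
t 4.7 ee [0.4877 0.1637 0.0512] yaw 1.7941 tilt [ 0.0051  0.0019 -1.    ] q [0.25 0.16 1.66 0.   1.32 0.03] w 0.0162 F [ 1.24  0.88 -2.13]
shift [-0.1122  0.001   0.0002] turn -0.003
```

View pics/t3.png

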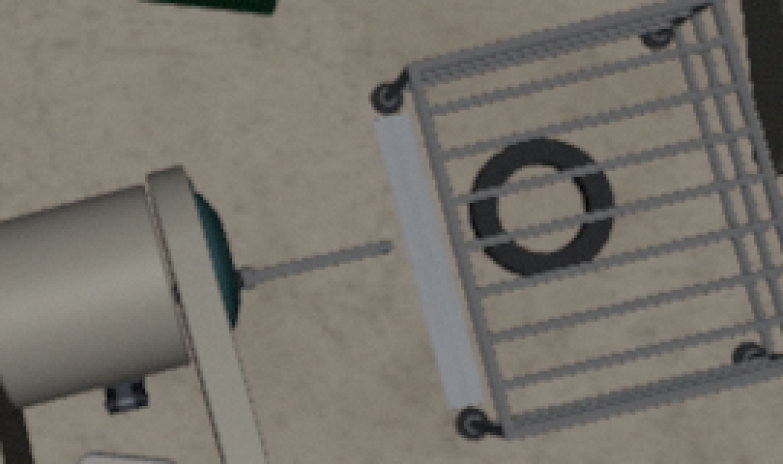

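View pics/s3.png

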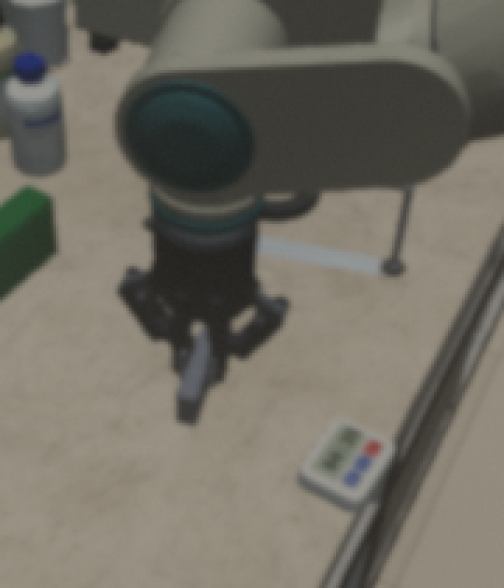

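The top picture shows the hook tip at crop (390,246), just in front of the sill and heading for the ring. I'll compute its guard coordinates.

Run:
```python
from h import *
f=imaging.grab_frame("top")
g=lambda u,v,z: ray(f,(230+u/2.9,130+v/2.9),z)
a=g(392,246,.074);b=g(248,279,.074)
print(w2g(a),w2g(b),"ring",w2g(g(541.5,207.5,.014)))
togo([*g2w(-.2165,.016),.051],np.pi+GY); print("ee g",w2g(telemetry.sense()["ee_pos"]))
```

```text
[-0.13678102  0.01234167] [-0.23422299  0.01301529] ring [-0.01656282  0.01673913]
t 4.85 ee [0.4881 0.1661 0.0516] yaw 1.7971 tilt [ 0.006   0.0027 -1.    ] q [0.26 0.16 1.65 0.   1.32 0.03] w 0.0168 F [ 0.46  0.21 -1.41]
shift [-0.1144 -0.0003  0.0005] turn -0.0
ee g [-0.33085731  0.01627153]
```

{"name": "apply_moves", "arguments": {"rows": [0, -0.02, 0.003, 0, 0, 0, -0.04, 0.003, 0, 0, 0, -0.06, 0.003, 0, 0, 0, -0.08, 0.003, 0, 0, 0, -0.1, 0.003, 0, 0, 0, -0.115, 0.003, 0, 0, 0, -0.123, 0.003, 0, 0, 0, -0.123, 0.003, 0, 0]}}

```text
time_s: 5.52
ee_pos: [0.5191, 0.0466, 0.0514]
orientation: [0.623, 0.782, 0.003, 0.002]
wrist_force: [-0.0, -0.6, -3.3]
gripper_width: 0.0166
```

Run:
```python
from h import *
togo([*g2w(-.2165,.016),.018],np.pi+GY); print("ee g",w2g(telemetry.sense()["ee_pos"]))
f=imaging.grab_frame("top")
cv2.imwrite("pics/t4.png",cv2.resize(f["image"][130:290,340:520],None,fx=3.5,fy=3.5,interpolation=3))
```

```text
t 5.52 ee [0.5191 0.0466 0.0514] yaw 1.7965 tilt [ 0.006   0.0026 -1.    ] q [ 0.02  0.18  1.64  0.    1.32 -0.21] w 0.0166 F [-0.02 -0.61 -3.29]
shift [ 0.009  -0.0039  0.0333] turn -0.0006
ee g [-0.20748455  0.01964106]
```

View pics/t4.png

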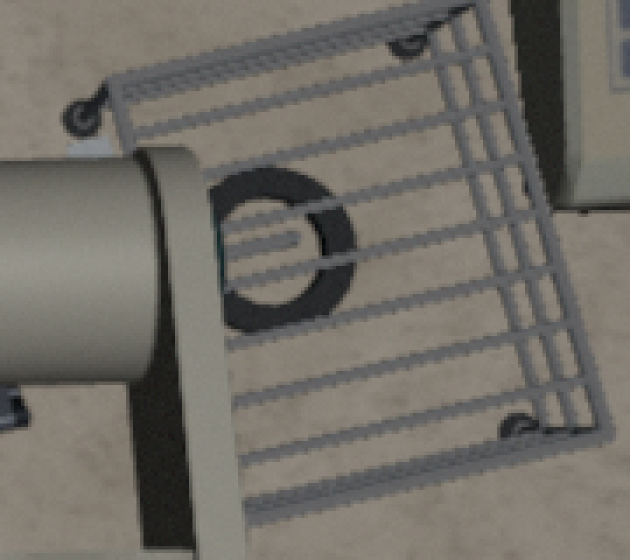

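The tip at crop (297,240), about 74 mm high, projects inside the ring's opening. I'll lower the hook to about 7 mm above the worktop.

{"name": "apply_moves", "arguments": {"rows": [0, 0, 0, 0.008, 0, 0, 0, 0, 0.016, 0, 0, 0, 0, 0.024, 0, 0, 0, 0, 0.03, 0, 0, 0, 0, 0.034, 0, 0, 0, 0, 0.034, 0, 0, 0, 0, 0.034, 0]}}

```text
time_s: 6.15
ee_pos: [0.5189, 0.0476, 0.0171]
orientation: [0.623, 0.782, 0.003, 0.001]
wrist_force: [0.4, -0.2, -2.3]
gripper_width: 0.0163
```

Run:
```python
from h import *
togo([*g2w(-.2165,.016),.018],np.pi+GY); print("ee g",w2g(telemetry.sense()["ee_pos"]))
f=imaging.grab_frame("top")
cv2.imwrite("pics/t5.png",cv2.resize(f["image"][130:290,340:520],None,fx=3.5,fy=3.5,interpolation=3))
print(w2g(ray(f,(340+297/3.5,130+240/3.5),.074)))
```

```text
t 6.15 ee [0.5189 0.0476 0.0171] yaw 1.7971 tilt [ 0.0053  0.0031 -1.    ] q [ 0.02  0.22  1.66  0.    1.25 -0.21] w 0.0163 F [ 0.39 -0.17 -2.3 ]
shift [ 0.008  -0.0037 -0.0009] turn -0.0
ee g [-0.20852772  0.01966197]
[-0.01876843  0.01632536]
```

View pics/t5.png

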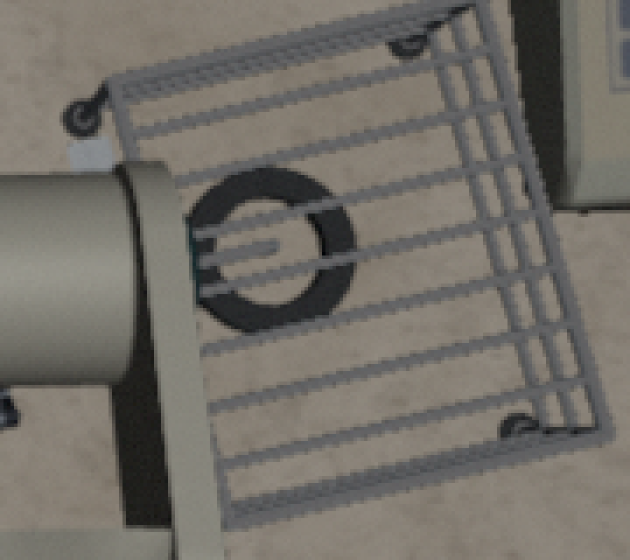

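The hook is at crop (275,245), inside the opening. I'll draw it out gently.

{"name": "apply_moves", "arguments": {"rows": [0, 0.008, 0, 0, 0, 0, 0.016, 0, 0, 0, 0, 0.024, 0, 0, 0, 0, 0.032, 0, 0, 0, 0, 0.04, 0, 0, 0, 0, 0.048, 0, 0, 0, 0, 0.056, 0, 0, 0, 0, 0.064, 0, 0, 0]}}

```text
time_s: 6.87
ee_pos: [0.5049, 0.1102, 0.0178]
orientation: [0.623, 0.782, 0.003, 0.002]
wrist_force: [1.3, -5.9, 0.9]
gripper_width: 0.0167
```

Run:
```python
from h import *
togo([*g2w(-.43,.0195),.017],np.pi+GY); print("ee g",w2g(telemetry.sense()["ee_pos"]))
f=imaging.grab_frame("top")
cv2.imwrite("pics/t6.png",cv2.resize(f["image"][130:290,270:500],None,fx=3.4,fy=3.4,interpolation=3))
```

```text
t 6.87 ee [0.5049 0.1102 0.0178] yaw 1.7973 tilt [ 0.0069  0.0016 -1.    ] q [ 0.14  0.21  1.67  0.    1.25 -0.08] w 0.0167 F [ 1.32 -5.86  0.94]
shift [ 0.1574 -0.0006  0.0008] turn 0.0002
ee g [-0.27264574  0.02011693]
```

View pics/t6.png

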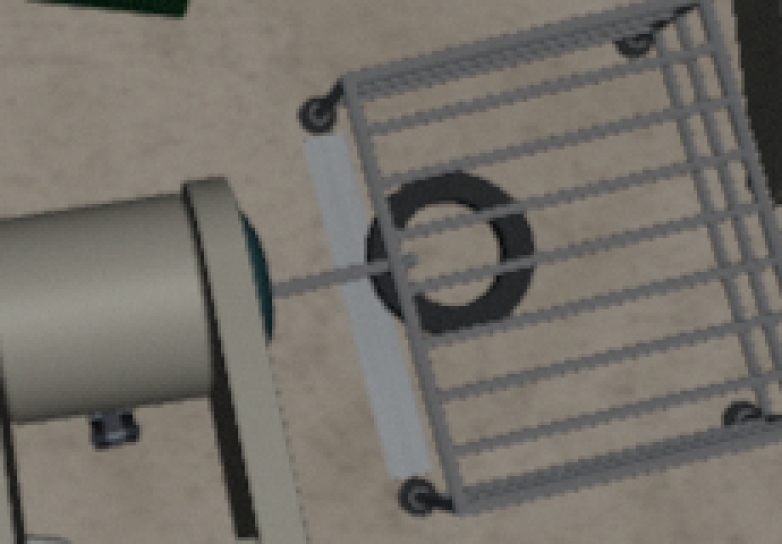

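The ring now spans crop x 368–533 with the hook at its near rim, and its near edge is on the sill. I'll keep pulling.

{"name": "apply_moves", "arguments": {"rows": [0, 0.008, 0, 0, 0, 0, 0.016, 0, 0, 0, 0, 0.024, 0, 0, 0, 0, 0.032, 0, 0, 0, 0, 0.04, 0, 0, 0, 0, 0.048, 0, 0, 0, 0, 0.056, 0, 0, 0, 0, 0.064, 0, 0, 0]}}

```text
time_s: 7.58
ee_pos: [0.4897, 0.1749, 0.0177]
orientation: [0.622, 0.783, 0.003, 0.001]
wrist_force: [0.1, -1.2, -1.1]
gripper_width: 0.0163
```

Run:
```python
from h import *
togo([*g2w(-.43,.0195),.017],np.pi+GY); print("ee g",w2g(telemetry.sense()["ee_pos"]))
f=imaging.grab_frame("top")
cv2.imwrite("pics/t7.png",cv2.resize(f["image"][130:290,270:500],None,fx=3.4,fy=3.4,interpolation=3))
```

```text
t 7.58 ee [0.4897 0.1749 0.0177] yaw 1.7978 tilt [ 0.0058  0.0035 -1.    ] q [0.27 0.22 1.66 0.   1.25 0.04] w 0.0163 F [ 0.05 -1.16 -1.14]
shift [ 0.0909 -0.0002  0.0009] turn 0.0007
ee g [-0.33910361  0.01976338]
```

View pics/t7.png

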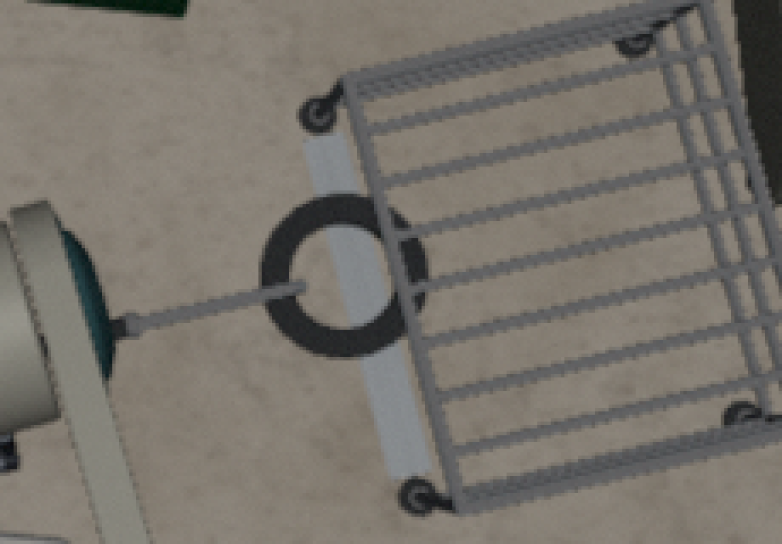

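The ring now straddles the sill, centred at crop (345,275), still hooked. I need about 110 mm more.

{"name": "apply_moves", "arguments": {"rows": [0, 0.008, 0, 0, 0, 0, 0.016, 0, 0, 0, 0, 0.024, 0, 0, 0, 0, 0.032, 0, 0, 0, 0, 0.04, 0, 0, 0, 0, 0.048, 0, 0, 0, 0, 0.056, 0, 0, 0, 0, 0.064, 0, 0, 0]}}

```text
time_s: 8.3
ee_pos: [0.4747, 0.2392, 0.0179]
orientation: [0.622, 0.783, 0.003, 0.001]
wrist_force: [0.0, -1.7, -3.3]
gripper_width: 0.0166
```

{"name": "apply_moves", "arguments": {"rows": [0, 0.008, 0, 0, 0, 0, 0.016, 0, 0, 0, 0, 0.024, 0, 0, 0, 0, 0.032, 0, 0, 0, 0, 0.04, 0, 0, 0, 0, 0.046, 0, 0, 0, 0, 0.046, 0, 0, 0]}}

```text
time_s: 8.88
ee_pos: [0.4641, 0.2853, 0.0181]
orientation: [0.622, 0.783, 0.004, 0.001]
wrist_force: [0.1, -0.2, -3.3]
gripper_width: 0.0171
```

Run:
```python
from h import *
togo([*g2w(-.43,.0195),.017],np.pi+GY); print("ee g",w2g(telemetry.sense()["ee_pos"]))
f=imaging.grab_frame("top")
cv2.imwrite("pics/t8.png",cv2.resize(f["image"][110:310,230:500],None,fx=2.9,fy=2.9,interpolation=3))
```

```text
t 8.88 ee [0.4641 0.2853 0.0181] yaw 1.7998 tilt [ 0.0058  0.0049 -1.    ] q [0.48 0.28 1.59 0.   1.27 0.25] w 0.0171 F [ 0.08 -0.17 -3.28]
shift [-0.0224 -0.0001  0.0011] turn 0.0027
ee g [-0.45244453  0.01956483]
```

View pics/t8.png

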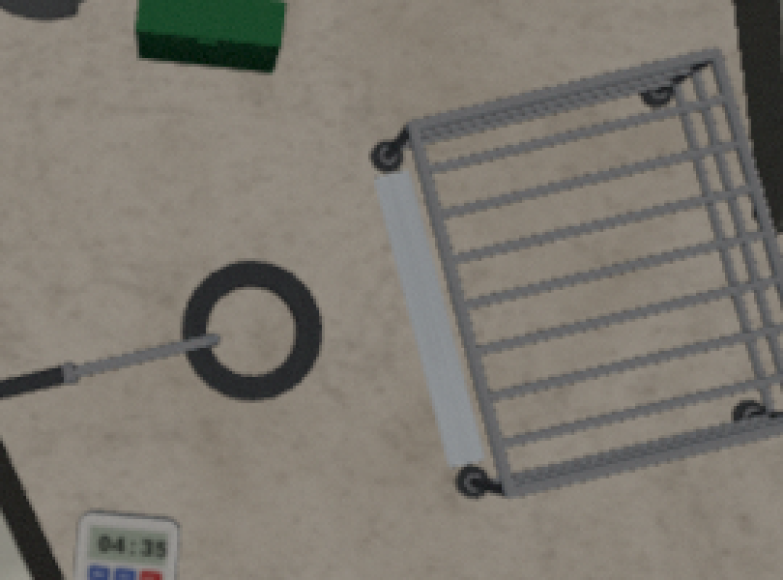

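The ring lies flat, spanning crop x 183–322 and y 262–400, well outside the sill at x 375–480. Now I ease the hook off, lift it and shift it sideways.

{"name": "apply_moves", "arguments": {"rows": [0, -0.005, 0, 0, 0, 0, -0.01, 0, 0, 0, 0, -0.01, 0, -0.008, 0, 0, -0.01, 0, -0.016, 0, 0, -0.01, 0, -0.025, 0, 0, -0.01, 0, -0.035, 0, 0, -0.01, 0, -0.04, 0, 0, -0.01, 0, -0.04, 0]}}

```text
time_s: 9.6
ee_pos: [0.4673, 0.2754, 0.0604]
orientation: [0.622, 0.783, 0.005, 0.002]
wrist_force: [0.4, 0.9, -2.6]
gripper_width: 0.0164
```

Run:
```python
from h import *
togo([*g2w(-.43,.0195),.017],np.pi+GY)
f=imaging.grab_frame("top")
cv2.imwrite("pics/t9.png",cv2.resize(f["image"][110:310,230:500],None,fx=2.9,fy=2.9,interpolation=3))
print("ring g",w2g(ray(f,(230+252.5/2.9,110+331/2.9),.014)),ray(f,(230+252.5/2.9,110+331/2.9),.014))
```

```text
t 9.6 ee [0.4673 0.2754 0.0604] yaw 1.7997 tilt [ 0.0092  0.0063 -0.9999] q [0.46 0.22 1.57 0.   1.34 0.23] w 0.0164 F [ 0.37  0.89 -2.62]
shift [-0.0122 -0.0015  0.0434] turn 0.0026
ring g [-0.22605547  0.01870081] [0.51400399 0.06448787 0.014     ]
```

View pics/t9.png

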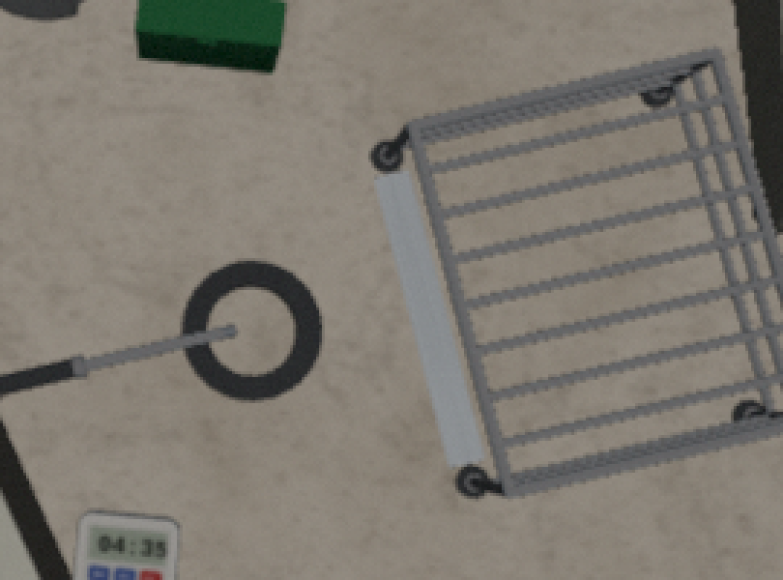

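The hook is clear above the ring and the ring stayed put, with its centre at guard x = -226 mm. I'll shift sideways by 95 mm and set the rod down.

{"name": "apply_moves", "arguments": {"rows": [0, 0, 0.02, 0, 0, 0, 0, 0.04, 0, 0, 0, 0, 0.06, 0, 0, 0, -0.01, 0.08, 0, 0, 0, -0.02, 0.095, 0, 0, 0, -0.03, 0.095, 0, 0, 0, -0.03, 0.095, 0, 0]}}

```text
time_s: 10.23
ee_pos: [0.5663, 0.2657, 0.0589]
orientation: [0.622, 0.783, 0.004, 0.001]
wrist_force: [0.2, 0.5, -2.8]
gripper_width: 0.0165
```

Run:
```python
from h import *
s=telemetry.sense()["ee_pos"]
togo([s[0],s[1],.0115],np.pi+GY)
f=imaging.grab_frame("top")
cv2.imwrite("pics/t10.png",cv2.resize(f["image"][90:310,170:440],None,fx=2.7,fy=2.7,interpolation=3))
```

```text
t 10.23 ee [0.5663 0.2657 0.0589] yaw 1.7979 tilt [ 0.0061  0.0043 -1.    ] q [0.38 0.44 1.3  0.   1.4  0.15] w 0.0165 F [ 0.16  0.5  -2.78]
shift [-0.0001 -0.0003  0.0474] turn 0.0008
```

View pics/t10.png

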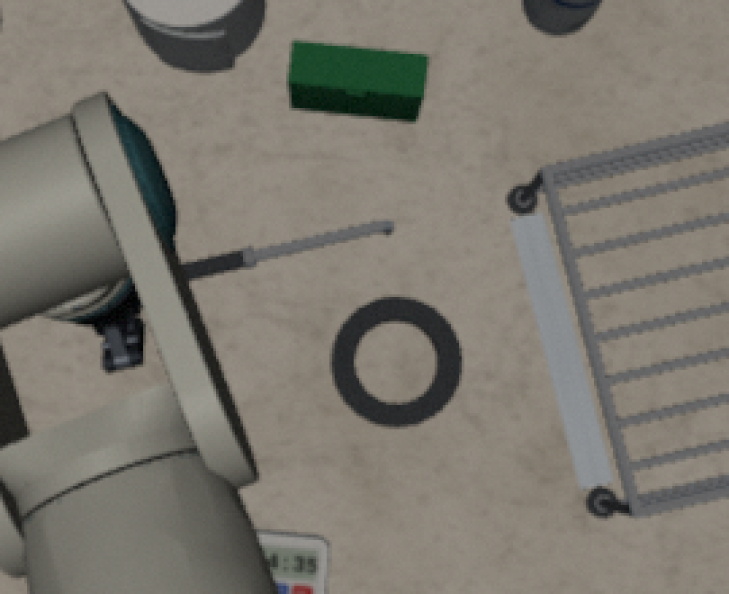

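The rod is at crop (170–392, 228–270), clear of the ring, box and guard. I'll lower it.

{"name": "apply_moves", "arguments": {"rows": [0, 0, 0, 0.012, 0, 0, 0, 0, 0.024, 0, 0, 0, 0, 0.034, 0, 0, 0, 0, 0.04, 0, 0, 0, 0, 0.044, 0, 0, 0, 0, 0.046, 0, 0, 0, 0, 0.047, 0, 0, 0, 0, 0.047, 0]}}

```text
time_s: 10.95
ee_pos: [0.566, 0.2669, 0.0122]
orientation: [0.622, 0.783, 0.004, 0.001]
wrist_force: [0.1, 0.6, -1.3]
gripper_width: 0.0162
```

{"name": "apply_moves", "arguments": {"rows": [0, 0, 0, 0.0007, 0, 0, 0, 0, 0.0015, 0, 0, 0, 0, 0.0015, 0]}}

```text
time_s: 11.2
ee_pos: [0.5663, 0.2671, 0.0112]
orientation: [0.622, 0.783, 0.004, 0.001]
wrist_force: [0.0, -0.0, -1.9]
gripper_width: 0.0165
```

{"name": "apply_moves", "arguments": {"rows": [0, 0, 0, 0.0005, 0, 0, 0, 0, 0.001, 0, 0, 0, 0, 0.001, 0]}}

```text
time_s: 11.45
ee_pos: [0.5666, 0.2672, 0.0111]
orientation: [0.622, 0.783, 0.005, 0.001]
wrist_force: [-2.6, -0.5, 3.8]
gripper_width: 0.0165
```

Contact with the worktop shows as +3.8 N. I'll release slowly and then retreat upward.

{"name": "apply_moves", "arguments": {"rows": [0.25, 0, 0, 0, 0, 0.35, 0, 0, 0, 0, 0.5, 0, 0, 0, 0, 0.8, 0, 0, 0, 0, 1, 0, 0, 0, 0, 1, 0, 0, 0, 0, 1, 0, 0, 0, 0, 1, 0, 0, 0, 0]}}

```text
time_s: 12.12
ee_pos: [0.5666, 0.2672, 0.0111]
orientation: [0.622, 0.783, 0.005, 0.001]
wrist_force: [0.2, 0.8, 0.4]
gripper_width: 0.0853
```

Run:
```python
from h import *
togo([.5,.3,.2],np.pi+GY)
f=imaging.grab_frame("wrist"); cv2.imwrite("pics/w11.png",f["image"])
```

```text
t 12.12 ee [0.5666 0.2672 0.0111] yaw 1.7985 tilt [ 0.0079  0.0057 -1.    ] q [0.38 0.5  1.32 0.   1.31 0.15] w 0.0853 F [0.22 0.78 0.35]
shift [ 0.0477 -0.0558 -0.1893] turn 0.0014
```

View pics/w11.png

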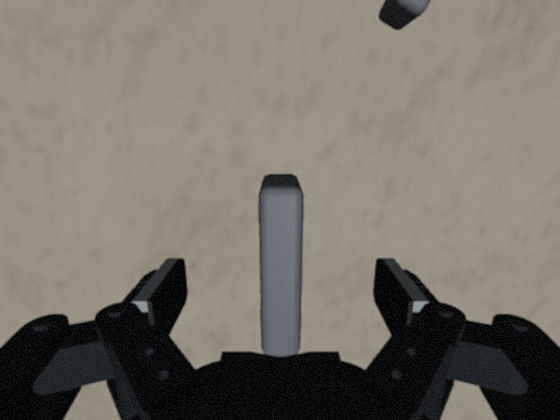

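The handle stands upright at (280,265) between the open fingers. I'll go straight up.

{"name": "apply_moves", "arguments": {"rows": [1, 0, 0, -0.02, 0, 1, 0, 0, -0.05, 0, 1, 0, 0, -0.09, 0, 1, 0, 0, -0.13, 0, 1, 0, 0, -0.17, 0, 1, 0.03, 0, -0.2, 0, 1, 0.07, 0, -0.2, 0, 1, 0.1, 0, -0.2, 0]}}

```text
time_s: 12.83
ee_pos: [0.5427, 0.3657, 0.2154]
orientation: [0.622, 0.783, 0.008, 0.002]
wrist_force: [0.0, 0.3, -1.1]
gripper_width: 0.0851
```

{"name": "apply_moves", "arguments": {"rows": [1, 0.04, 0, 0, 0, 1, 0.08, 0, 0, 0, 1, 0.08, 0, 0, 0, 1, 0.08, 0, 0, 0]}}

```text
time_s: 13.17
ee_pos: [0.5235, 0.4456, 0.2149]
orientation: [0.621, 0.784, 0.007, 0.002]
wrist_force: [0.9, -0.9, -0.8]
gripper_width: 0.0855
```

Run:
```python
from h import *
p=telemetry.sense();togo([.5,.3,.2],np.pi+GY)
for n in("top","scene","wrist"):
    f=imaging.grab_frame(n); cv2.imwrite(f"pics/{n}12.png",f["image"])
```

```text
t 13.17 ee [0.5235 0.4456 0.2149] yaw 1.8015 tilt [ 0.0123  0.0088 -0.9999] q [ 0.65  0.52  0.88 -0.    1.73  0.42] w 0.0855 F [ 0.88 -0.89 -0.76]
shift [-0.1365 -0.0563  0.0133] turn 0.0044
```

View pics/top12.png

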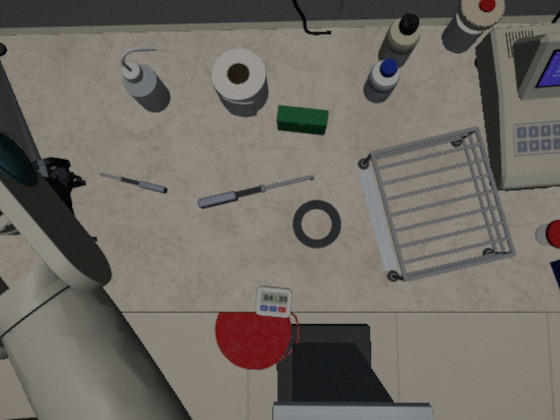

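View pics/scene12.png

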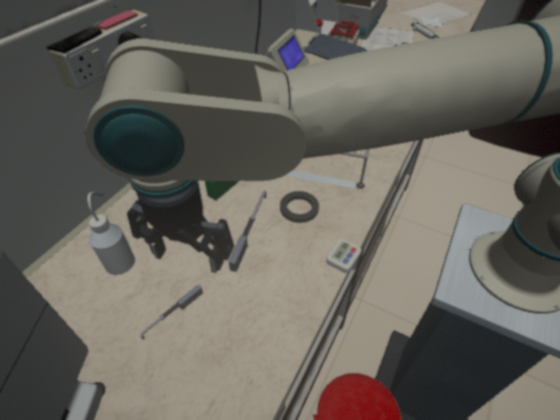

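The ring is flat at (317,223), outside the sill. The rod stands at (198–313, 178–202), about 40 mm from the ring, and the timer and box haven't moved. I'll hand in.

Run:
```python
from h import *
from cell import order
f=imaging.grab_frame("top")
r=ray(f,(317,223.5),.014);print("ring g",w2g(r)); a=ray(f,(199,202),.036);b=ray(f,(237,194.5),.036);t=ray(f,(313,178),.033)
print("handle len",np.linalg.norm(a-b),"reach",np.linalg.norm(t-(a+b)/2)-.004,"hook g",w2g(t))
print("timer",ray(f,(275,302),.018))
print(order.finish_job())
```

```text
ring g [-0.22588072  0.02001069]
handle len 0.0790597440954453 reach 0.19384954719451408 hook g [-0.21311401  0.11116376]
timer [0.35683328 0.15167065 0.018     ]
the job is handed in; nothing more can be done
None
```

I took the larger rod by its handle, hooked the ring under the guard and drew it out over the sill. I then unhooked the rod, set it down beside the ring, moved the gripper away and handed the job in at about 13.4 s.

**Last checks:**
- **Ring:** it lies flat with its centre 226 mm in front of the guard's middle. Its nearest edge is about 60 mm clear of the sill's foot, and neither gripper nor arm touched it.
- **Rod:** it stands on its handle's underside, about 40 mm from the ring and about 100 mm from the sill. The handle measures 79 mm seen from above, as it should.
- **Timer and slide box:** both look unmoved in the pictures; I compared them by eye rather than measuring them again.
- **Forces:** the largest wrist force I read was about 6 N, while the ring climbed the sill. I saw no contact with the guard.

**Disagreements:**
- **Handle position:** the top and wrist cameras differed by 2–3 mm, which was harmless for the grasp.
- **Tool tilt:** the tool ended about 0.9° off vertical (about 0.6° at release), with no visible effect on the rod.
- **Rod reach:** it measured 194 mm at the end against 190 mm at the start, since the shaft slid a little during the pull.

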